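# Load the narrow-footed sanding caddy

### The job

Get the sanding caddy ready: put the full tin of screws in its middle bay and one red sanding block, cork sole down, in each outer bay. The empty caddy is very light and balances on one narrow foot, so load it in an order that keeps it standing level all the time, and do not tip it or push it along the bench.

Things in the scene. Friction and masses are not known exactly. Their poses are not given: they have to be found in the camera images.
- caddy: Light (0.12 kg) loose plywood tray, 138 (x) by 274 mm (y), on one dark foot 110 (x) by 80 (y), 25 mm high, centred; the ends overhang. Origin: centre of the foot's underside on the bench, z up. Three bays in a row along y, each 130 (x) by 86 mm (y). Walls rise 15 mm above the bay floor, dividers 13 mm; all 4 mm thick. One block in an outer bay tips it unless the heavy tin is in the middle.
- bay_left (a point): centre of the floor of the outer bay at the caddy's +y end, 90 mm from the middle, 30 mm above the bench
- bay_middle (a point): centre of the floor of the middle bay, over the foot, 30 mm above the bench
- bay_right (a point): centre of the floor of the outer bay at the caddy's -y end, 90 mm from the middle, 30 mm above the bench
- tin: Open round tin of wood screws, grey metal, 67 mm across, 32 mm high, heavy (about 0.4 kg), on the bench. Origin: centre of its underside, z up. Grasp it across its diameter or by the rim.
- block_a: Red sanding block with cork sole, on the bench: 46 mm wide (its x), 110 mm long (its y), 40 mm high at two humps with a dip between, 0.16 kg. Origin: centre of the sole's underside, z up. Grasp across the 46 mm width. Either outer bay will do. (The red blocks in the toolbox at the back are not part of the job.)
- block_b: The second red sanding block on the bench, same shape, size, mass and axes as block_a.
Things that resemble listed ones, but are neither listed nor needed, are in the scene too. What is shaped like the tin but blue is not meant.

How it is judged:
By the outcome, as a careful person would: the job done as asked, in the order asked, and still so for the second after the job is handed in, with the robot touching nothing.
It also fails if it takes over 64 s, if anything falls off the work surface, if the arm or the gripper's body presses on something with over 40 N, if the wrist force passes 120 N, or if a joint passes its speed limit or range.

### The arm

A 7-joint arm with a two-finger parallel gripper is mounted at the origin on a cart in front of the work surface, level with it; the furniture and walls round the work are solid. World frame = base frame: x ahead of the robot, y to its left, z up, the work surface at z = 0. Lengths are in m, angles in rad, forces in N, time in s.
With the tool pointing down it reaches from about 0.4 to 0.875 m from the base axis. Payload 19.3 kg.
Tool frame: the origin (TCP) lies at the very end of the fingers, on their centre line; the grasp point (between the pads) lies 19 mm behind it; z points along the fingers, y is the line along which they close (so a half turn about z gives the same grasp; the last joint's range is limited). The gripper opens to 85 mm and grips with 20 to 120 N. Pads are 22 mm wide; open, the fingers measure 114 mm over their backs; the gripper's body (76 mm by 85 mm) begins 54 mm behind the grasp point. The pads swing forward as they close: fully open they stand 13 mm farther back than shut.
Start: joints at [1.101, 0.521, -0.036, 1.599, 0.021, 1.021, -0.113], TCP at [0.243, -0.576, 0.231] pointing down, gripper open.
Joint ranges: [-2.91, 2.91], [-0.3, 2.13], [-1.5, 1.42], [0.17, 2.43], [-1.26, 4.41], [0.16, 1.93], [-2.52, 2.52]. Speed limits (rad/s): [1.89, 1.89, 2.39, 2.39, 3.01, 3.01, 3.01].

### API

Orientations are given as [roll, pitch, yaw] about the fixed x, y, z axes, in that order (R = Rz(yaw) Ry(pitch) Rx(roll)).
In Python, from workcell import bot gives the robot as it stands.
- The arm moves only by the shell command python3 -m crank 'ROWS' [FORCE]. ROWS is a JSON object of lists of equal length, an entry for each row: "travel": the shift along the world's x, y, z in cm, a list of three; "turn": the turn, a rotation vector about the world's x, y, z in degrees, a list of three; "gripper": the closure, from 0 (fully open) to 1 (shut). A call has exactly 5 rows; each row is the pose to reach, as a shift and turn from the pose commanded when the call began; what a row does not reach only later rows make up. A row lasts 1/10 s, in which the tool goes at most 50 mm and 8.59 degrees, less where a joint would pass 70% of its speed; a pose out of reach is approached as far as the arm can. A call with a gripper value outside its range is refused whole. The fingers move at their own pace and stop on an object; FORCE is the grip in N (left out, the last holds). Time passes only in rows, so rows that repeat a pose let the fingers close, or fill a call up. It gives the time, the measured TCP pose, the force, the opening and the grip force at its end, in the units of the state.
- bot.observe(): the state, without advancing time (a new reading comes with each control period).
- bot.grab_frame(name): name is "scene" or "top" or "wrist"; returns a dict with "pixels" (480x640x3 uint8, red, green, blue), "fx", "fy", "cx", "cy" (pixels), "extrinsics" (4x4, takes a point from world to camera coordinates). Camera axes: x right, y down, z forward; pixel columns grow to the right and rows downward; lengths in m; the calibration is good to about 2 mm. A picture is of the moment at which its call begins. There is no depth.
- bot.job_done(): hands the job in; it is judged then, once.
The state is a dict: "clock": time; "qpos": joint angles; "qd": joint speeds; "joint_efforts": joint torques, N m; "position": TCP position; "tool_rot": TCP orientation; "force": force on the tool from outside, world axes, zero at the start; "moment": the same for the moment, N m; "grip_width": finger opening in m; "finger_force": force on a finger pad.
Only numpy, scipy, OpenCV 4.12 (cv2) and the standard library are available. Lean on these libraries where they do the work, as an engineer would, in place of code of your own. Each camera call takes 0.05 s, during which the arm holds its last target. There are 200 camera calls.

## Working session

There is one attempt and no reset: what is moved stays moved. The work goes in short steps, Python scripts to look and compute and a shell command to move; the robot and the scene stay as the last step left them, time stands still between calls to the robot, and variables do not carry over. Pictures are saved under pics/ and viewed, at most 12 in all, crops included, and the job is handed in when it is done.

```bash
mkdir -p pics; python3 - <<'E'
from workcell import bot
import cv2, numpy as np
for n in ("top","scene"):
    f=bot.grab_frame(n); cv2.imwrite(f"pics/{n}0.png",f["pixels"][:,:,::-1])
    np.savez(f"pics/{n}0.npz",**f)
    print(n,f["fx"],f["fy"],f["cx"],f["cy"]);print(np.round(f["extrinsics"],4).tolist())
s=bot.observe();print(s)
E
```

```text
top 465.9969048506973 465.9969048506973 327.31754390972503 239.21316062439428
[[-0.036, -0.9994, -0.0008, 0.2109], [-0.978, 0.0354, -0.2054, 0.5148], [0.2053, -0.0066, -0.9787, 0.8382], [0.0, 0.0, 0.0, 1.0]]
scene 465.81530520495227 465.81530520495227 319.24099843363484 241.49406198834558
[[-0.7837, -0.6211, -0.0111, 0.5272], [-0.4517, 0.582, -0.6762, 0.1333], [0.4264, -0.5249, -0.7366, 0.8649], [0.0, 0.0, 0.0, 1.0]]
{'clock': 0.1, 'qpos': array([ 1.10080058,  0.52193093, -0.03633756,  1.59991517,  0.02119904,
        1.02114145, -0.11284042]), 'qd': array([ 1.67527768e-03, -2.43330507e-03, -1.12374644e-03, -1.28131727e-03,
       -7.57819656e-04, -1.03406756e-03, -1.99409277e-05]), 'joint_efforts': array([ 5.32478516e-03, -9.28484130e+01,  1.98475935e+00, -3.70531118e+01,
        1.82341354e-02,  5.28925899e-03, -8.98730059e-05]), 'position': array([ 0.24312807, -0.5754505 ,  0.23081065]), 'tool_rot': array([-3.14058482e+00,  6.55958204e-05,  3.99752014e-01]), 'force': array([ 0.45778443, -0.2247828 , -0.28280376]), 'moment': array([ 0.02446711,  0.00697356, -0.00267383]), 'finger_force': 0.0, 'grip_width': 0.08546724090718244}
```

View pics/top0.png

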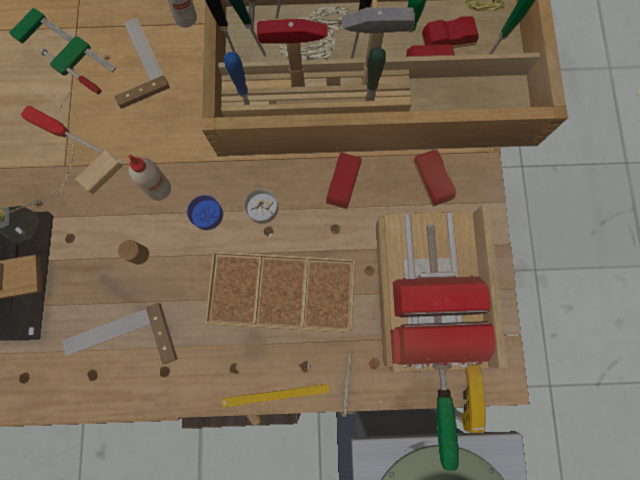

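View pics/scene0.png

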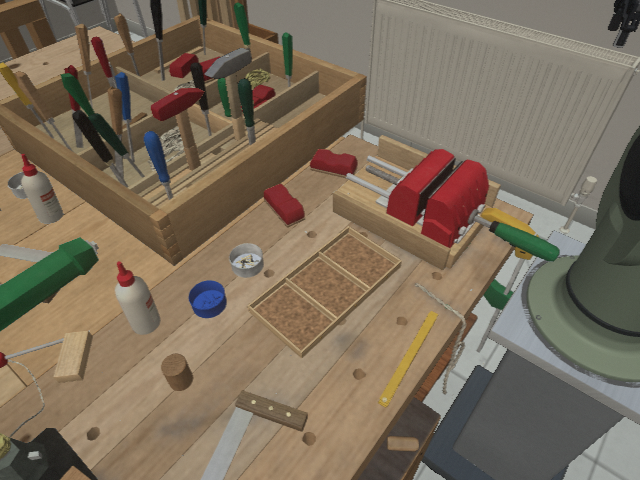

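```bash
cat > h.py <<'E'
import numpy as np, cv2
def cast(f,px,z):
    E=f["extrinsics"];R=E[:3,:3];t=E[:3,3];C=-R.T@t
    px=np.atleast_2d(px).astype(float)
    d=np.c_[(px[:,0]-f["cx"])/f["fx"],(px[:,1]-f["cy"])/f["fy"],np.ones(len(px))]@R
    return (C+d*((z-C[2])/d[:,2])[:,None])[:,:2]
def rect(f,mask,z,amin=150):
    out=[]
    for c in cv2.findContours(mask.astype(np.uint8),cv2.RETR_EXTERNAL,cv2.CHAIN_APPROX_NONE)[0]:
        if cv2.contourArea(c)<amin: continue
        p=cast(f,c[:,0],z); (x,y),(w,h),a=cv2.minAreaRect((p*1000).astype(np.float32))
        if w>h: w,h,a=h,w,a+90
        # yaw of long axis
        yaw=(a+90)%180
        out.append((c[:,0].mean(0).round().tolist(),round(x,1),round(y,1),round(w,1),round(h,1),round(yaw,1)))
    return out
def hsv(f): return cv2.cvtColor(f["pixels"],cv2.COLOR_RGB2HSV)
E
python3 - <<'E'
from h import *
for n in("top","scene"):
    f=dict(np.load(f"pics/{n}0.npz")); H=hsv(f)
    E=f["extrinsics"];print(n,"C",-E[:3,:3].T@E[:3,3])
    red=((H[...,0]<8)|(H[...,0]>172))&(H[...,1]>140)&(H[...,2]>50)
    for r in rect(f,red,.024): print("red",r)
    if n=="top":
        cork=(H[...,0]<16)&(H[...,1]>90)&(H[...,2]<190)
        m=cork.astype(np.uint8)*255; k=np.zeros_like(m);k[245:340,195:365]=m[245:340,195:365]
        k=cv2.morphologyEx(k,cv2.MORPH_OPEN,np.ones((3,3)))
        k=cv2.morphologyEx(k,cv2.MORPH_CLOSE,np.ones((5,5)))
        for r in rect(f,k>0,.0375): print("cork",r)
        g=(H[...,1]<60)
        k=np.zeros_like(m);k[180:230,235:290]=(g*255)[180:230,235:290]
        k=cv2.morphologyEx(k,cv2.MORPH_CLOSE,np.ones((7,7)))
        for r in rect(f,k>0,.02): print("tin",r)
        print("tin rim guess",cast(f,[[262,206]],.032))
        a=f["pixels"][140:340,190:470,::-1]; cv2.imwrite("pics/crop.png",cv2.resize(a,None,fx=2.8,fy=2.8,interpolation=cv2.INTER_CUBIC))
E
```

```text
top C [0.33902798 0.19798887 0.92625674]
red ([442.0, 344.0], 317.5, -19.5, 72.1, 196.3, 89.3)
red ([440.0, 295.0], 411.2, -23.4, 68.7, 185.6, 91.2)
red ([136.0, 163.0], 702.9, 576.4, 28.6, 39.1, 9.5)
red ([343.0, 180.0], 651.2, 155.5, 46.0, 110.3, 161.9)
red ([436.0, 179.0], 651.2, -31.8, 53.5, 108.7, 17.8)
red ([44.0, 122.0], 800.6, 773.4, 29.3, 109.8, 59.3)
red ([290.0, 31.0], 996.6, 252.5, 56.6, 153.5, 87.9)
red ([443.0, 38.0], 967.4, -71.0, 86.6, 161.5, 97.0)
cork ([332.0, 294.0], 417.8, 182.2, 103.5, 121.8, 174.5)
cork ([281.0, 292.0], 427.4, 283.6, 78.5, 121.8, 174.5)
cork ([234.0, 289.0], 435.8, 372.4, 78.3, 121.4, 174.7)
cork ([318.0, 252.0], 499.5, 210.9, 8.1, 120.3, 90.4)
tin ([261.0, 206.0], 603.7, 324.2, 67.1, 69.1, 177.9)
tin rim guess [[0.59881939 0.31949608]]
scene C [0.10452377 0.70385632 0.73310199]
red ([124.0, 274.0], 766.8, 500.4, 28.3, 69.1, 165.9)
red ([284.0, 203.0], 650.7, 154.6, 57.7, 125.6, 161.7)
red ([455.0, 205.0], 349.7, -96.5, 106.3, 293.3, 90.4)
red ([417.0, 187.0], 450.1, -94.4, 85.3, 289.0, 100.5)
red ([334.0, 162.0], 651.3, -32.3, 78.7, 111.0, 18.3)
red ([176.0, 102.0], 1177.5, 24.1, 97.9, 177.9, 91.5)
red ([261.0, 95.0], 1003.2, -155.6, 63.1, 120.5, 137.9)
red ([183.0, 65.0], 1336.6, -135.5, 81.3, 149.6, 110.0)
red ([101.0, 56.0], 1602.3, -13.5, 31.2, 313.5, 154.0)
```

View pics/crop.png

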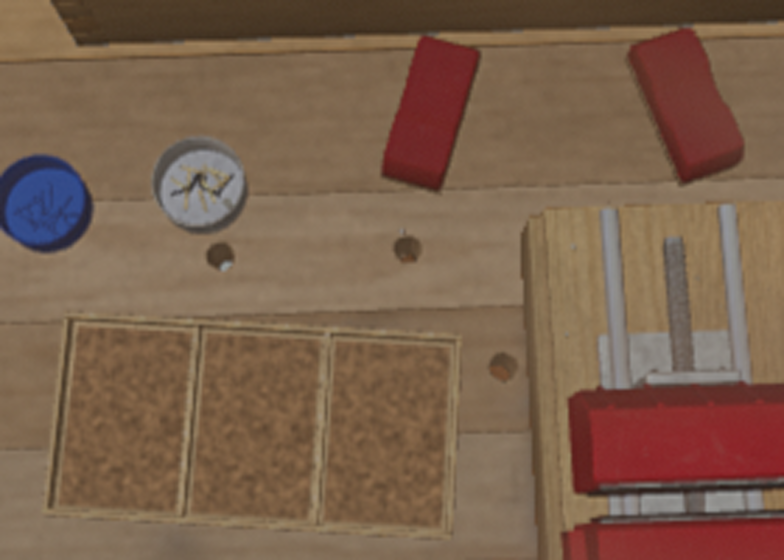

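The tin candidates are the grey one with screws at top px (262,206) and the blue one at (205,212). The grey one fits; the blue one is excluded. Red blocks: the two on the bench at (344,180) and (435,177) are block_a and block_b. The ones in the toolbox at (443,38) and the red vise jaws at (440,295) and (442,344) are not. The crop confirms this, and shows the caddy rim corners at crop (66,318), (461,337), (452,536) and (45,513).

```bash
python3 - <<'E'
from h import *
f=dict(np.load("pics/top0.npz"))
c=np.array([[66,318],[461,337],[452,536],[45,513]])/2.8+[190,140]
p=cast(f,c-0.5+0.18,.045);print(p,p.mean(0));print([np.linalg.norm(p[i]-p[i-1]) for i in range(4)])
d=p[0]-p[1]+p[3]-p[2];print("yaw",np.degrees(np.arctan2(-d[0],d[1])))
E
python3 -m crank '{"travel":[[1.8,4.4,1],[3.6,8.8,2],[5.4,13.2,3],[7.2,17.6,4],[9,22,5]],"turn":[[0,0,3],[0,0,6],[0,0,9],[0,0,12],[0,0,15]],"gripper":[0,0,0,0,0]}'
```

```text
[[0.50426797 0.41198891]
 [0.4812888  0.14187342]
 [0.34815893 0.15423145]
 [0.37291391 0.42408   ]] [0.42665741 0.28304344]
[np.float64(0.13190937610626832), np.float64(0.2710911622276827), np.float64(0.13370221875410118), np.float64(0.27098164374612804)]
yaw -5.051954971781444
clock: 0.6
position: [0.3335, -0.3538, 0.2815]
tool_rot: [-3.141, 0.0, 0.664]
force: [1.6, -0.3, 0.2]
grip_width: 0.0855
finger_force: 0.0
```

```bash
python3 -m crank '{"travel":[[1.8,4.5,0],[3.6,9,0],[5.4,13.5,0],[7.1,18,0],[8.9,22.5,0]],"turn":[[0,0,3],[0,0,6],[0,0,9],[0,0,12],[0,0,15.5]],"gripper":[0,0,0,0,0]}'
python3 -m crank '{"travel":[[1.8,4.5,0],[3.6,9,0],[5.4,13.5,0],[7.1,18,0],[8.9,22.5,0]],"turn":[[0,0,3],[0,0,6],[0,0,9],[0,0,12],[0,0,15.5]],"gripper":[0,0,0,0,0]}'
python3 -m crank '{"travel":[[1.8,4.5,-1],[3.6,9,-2],[5.4,13.5,-3],[7.1,18,-4],[8.9,22.5,-5]],"turn":[[0,0,3],[0,0,6],[0,0,9],[0,0,12],[0,0,15.5]],"gripper":[0,0,0,0,0]}'
python3 - <<'E'
from h import *
from workcell import bot
f=bot.grab_frame("wrist");np.savez("pics/w1.npz",**f);cv2.imwrite("pics/w1.png",f["pixels"][:,:,::-1])
s=bot.observe();print(s["position"],s["tool_rot"],s["qpos"])
E=f["extrinsics"];print("C",-E[:3,:3].T@E[:3,3])
E
```

```text
clock: 1.1
position: [0.4224, -0.1289, 0.2814]
tool_rot: [3.141, 0.0, 0.934]
force: [1.3, -0.4, -0.8]
grip_width: 0.0855
finger_force: 0.0
clock: 1.6
position: [0.5115, 0.0961, 0.2812]
tool_rot: [3.142, 0.0, 1.204]
force: [1.8, 0.3, 0.6]
grip_width: 0.0855
finger_force: 0.0
clock: 2.1
position: [0.6006, 0.321, 0.2304]
tool_rot: [-3.141, 0.001, 1.475]
force: [1.3, -1.4, 0.5]
grip_width: 0.0856
finger_force: 0.0
[0.59991293 0.32826991 0.22765483] [-3.13774201e+00 -2.35087887e-03  1.48479535e+00] [-0.24238778  0.67744376 -0.57731235  1.40739905  0.3760175   1.16888011
 -0.95160982]
C [0.60857863 0.40216487 0.37340349]
```

View pics/w1.png

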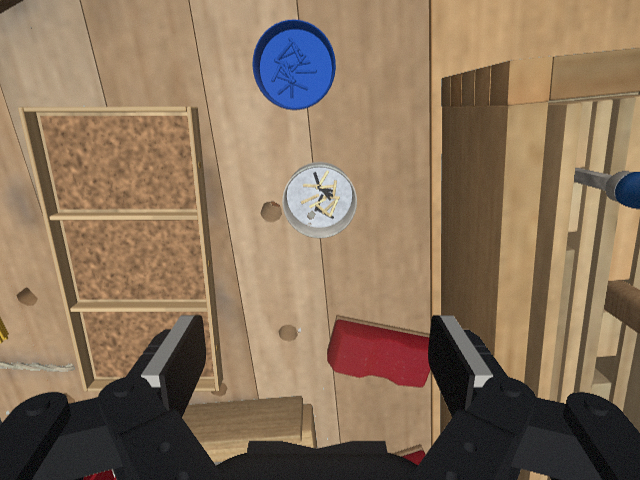

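The wrist view shows the grey tin with screws at (320,200), the blue one at (294,64), the caddy on the left and block_a at (380,352). Next I measure the tin and block_a in this view.

```bash
python3 - <<'E'
from h import *
f=dict(np.load("pics/w1.npz"));H=hsv(f)
m=((H[...,1]<70)*255).astype(np.uint8);k=np.zeros_like(m);k[150:250,270:370]=m[150:250,270:370]
k=cv2.morphologyEx(k,cv2.MORPH_CLOSE,np.ones((9,9)));k=cv2.morphologyEx(k,cv2.MORPH_OPEN,np.ones((5,5)))
for r in rect(f,k>0,.018,500):print(r)
print(cast(f,[[320,198]],.032))
red=((H[...,0]<8)|(H[...,0]>172))&(H[...,1]>140)&(H[...,2]>50)
red[:300]=0
for r in rect(f,red,.022,500):print("red",r)
# scene view of the tin
f=dict(np.load("pics/scene0.npz"));H=hsv(f)
m=((H[...,1]<60)*255).astype(np.uint8);k=np.zeros_like(m);k[235:285,222:272]=m[235:285,222:272]
k=cv2.morphologyEx(k,cv2.MORPH_CLOSE,np.ones((9,9)))
for r in rect(f,k>0,.016,200):print("scene",r)
E
```

```text
([318.0, 201.0], 603.1, 321.7, 68.9, 71.8, 84.5)
[[0.60447657 0.32766208]]
red ([380.0, 353.0], 651.9, 152.4, 63.4, 111.6, 161.8)
scene ([246.0, 260.0], 606.3, 322.6, 67.5, 92.6, 137.9)
```

```bash
python3 -m crank '{"travel":[[0.3,0,-4],[0.3,0,-8],[0.3,0,-12],[0.3,0,-14],[0.3,0,-14]],"turn":[[0,0,0],[0,0,0],[0,0,0],[0,0,0],[0,0,0]],"gripper":[0,0,0,0,0]}' 40
python3 -m crank '{"travel":[[0,0,-2.5],[0,0,-5],[0,0,-7],[0,0,-7.8],[0,0,-7.8]],"turn":[[0,0,0],[0,0,0],[0,0,0],[0,0,0],[0,0,0]],"gripper":[0,0,0,0,0]}'
```

```text
clock: 2.65
position: [0.6017, 0.3182, 0.088]
tool_rot: [-3.137, 0.003, 1.473]
force: [0.0, -0.5, 0.1]
grip_width: 0.0852
finger_force: 0.0
clock: 3.15
position: [0.6031, 0.3192, 0.013]
tool_rot: [-3.141, 0.0, 1.473]
force: [-0.3, -0.8, 0.4]
grip_width: 0.0852
finger_force: 0.0
```

```bash
python3 -m crank '{"travel":[[0,0.3,-0.4],[0,0.3,-0.8],[0,0.3,-0.8],[0,0.3,-0.8],[0,0.3,-0.8]],"turn":[[0,0,0],[0,0,0],[0,0,0],[0,0,0],[0,0,0]],"gripper":[0,0,0.2,0.5,0.5]}' 60
python3 -m crank '{"travel":[[0,0,0],[0,0,0],[0,0,0],[0,0,0],[0,0,1]],"turn":[[0,0,0],[0,0,0],[0,0,0],[0,0,0],[0,0,0]],"gripper":[0.5,0.5,0.5,0.5,0.5]}'
```

```text
clock: 3.65
position: [0.6032, 0.3224, 0.0061]
tool_rot: [3.141, -0.0, 1.473]
force: [-3.8, -1.1, 7.9]
grip_width: 0.0643
finger_force: 66.2
clock: 4.15
position: [0.6026, 0.3218, 0.0147]
tool_rot: [-3.14, 0.001, 1.473]
force: [-0.6, -0.9, -4.1]
grip_width: 0.0647
finger_force: 67.9
```

```bash
python3 -m crank '{"travel":[[0,0,2],[0,0,5],[0,0,8],[0,0,9],[0,0,9]],"turn":[[0,0,0],[0,0,0],[0,0,0],[0,0,0.4],[0,0,0.4]],"gripper":[0.5,0.5,0.5,0.5,0.5]}'
python3 -m crank '{"travel":[[-4,-1,0],[-8,-2,0],[-12,-3,0],[-15,-3.6,0],[-17.6,-3.9,0]],"turn":[[0,0,0],[0,0,0],[0,0,0],[0,0,0],[0,0,0]],"gripper":[0.5,0.5,0.5,0.5,0.5]}'
python3 -m crank '{"travel":[[0,0,0],[0,0,0],[0,0,0],[0,0,0],[0,0,0]],"turn":[[0,0,0],[0,0,0],[0,0,0],[0,0,0],[0,0,0]],"gripper":[0.5,0.5,0.5,0.5,0.5]}'
python3 - <<'E'
from h import *
from workcell import bot
f=bot.grab_frame("wrist");np.savez("pics/w2.npz",**f);cv2.imwrite("pics/w2.png",f["pixels"][:,:,::-1])
f=bot.grab_frame("scene");np.savez("pics/s2.npz",**f);cv2.imwrite("pics/s2.png",f["pixels"][:,:,::-1])
E
python3 -c "
import cv2,numpy as np
a=cv2.imread('pics/w2.png');b=cv2.imread('pics/s2.png')
cv2.imwrite('pics/ws2.png',np.hstack([cv2.resize(a,(400,300)),cv2.resize(b,(400,300))]))"
```

```text
clock: 4.65
position: [0.6041, 0.3226, 0.1075]
tool_rot: [3.139, -0.002, 1.48]
force: [0.2, -0.1, -4.4]
grip_width: 0.0644
finger_force: 68.0
clock: 5.15
position: [0.4251, 0.282, 0.1044]
tool_rot: [-3.14, 0.001, 1.48]
force: [0.4, 0.1, -3.6]
grip_width: 0.0644
finger_force: 68.4
clock: 5.65
position: [0.4276, 0.2832, 0.105]
tool_rot: [-3.141, 0.0, 1.48]
force: [0.2, 0.4, -4.4]
grip_width: 0.0643
finger_force: 68.5
```

View pics/w2.png

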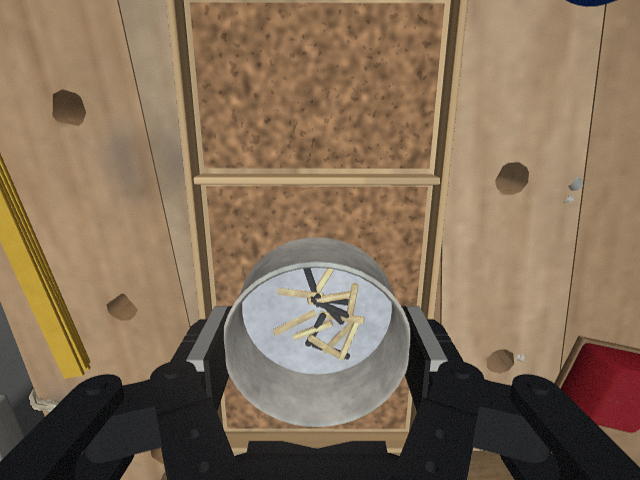

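The tin is held between the pads, rim about (224–410, 262–425), with the caddy's left divider at row 180 and the middle bay below it. I check both in numbers.

```bash
python3 - <<'E'
from h import *
f=dict(np.load("pics/w2.npz"))
E=f["extrinsics"];print("C",-E[:3,:3].T@E[:3,3])
print("rim L,R,far,near",cast(f,[[224,343],[410,343],[317,425],[317,266]],.131))
print("left divider top centre",cast(f,[[317,179]],.043), "rims",cast(f,[[183,100],[458,100]],.045),cast(f,[[313,438]],.043))
E
```

```text
C [0.43515378 0.36437795 0.24806149]
rim L,R,far,near [[0.39629965 0.29113949]
 [0.46032367 0.28523591]
 [0.42507043 0.25287246]
 [0.4309309  0.3167565 ]]
left divider top centre [[0.43225467 0.32999249]] rims [[0.37060643 0.37485431]
 [0.50444144 0.36252939]] [[0.4138564  0.15853102]]
```

View pics/ws2.png

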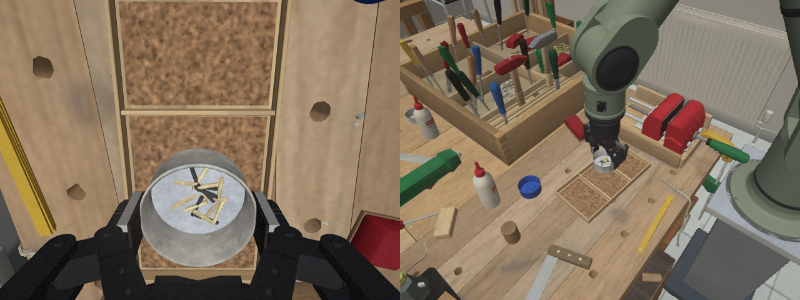

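The tin centre (0.428, 0.285) matches the middle bay centre, so I lower it straight down.

```bash
python3 -m crank '{"travel":[[0,0,-2],[0,0,-4],[0,0,-5],[0,0,-5.8],[0,0,-6.2]],"turn":[[0,0,0],[0,0,0],[0,0,0],[0,0,0],[0,0,0]],"gripper":[0.5,0.5,0.5,0.5,0.5]}'
python3 -m crank '{"travel":[[0,0,-0.2],[0,0,-0.4],[0,0,-0.6],[0,0,-0.7],[0,0,-0.7]],"turn":[[0,0,0],[0,0,0],[0,0,0],[0,0,0],[0,0,0]],"gripper":[0.5,0.5,0.5,0.5,0.5]}'
```

```text
clock: 6.25
position: [0.4272, 0.2833, 0.0429]
tool_rot: [-3.141, 0.0, 1.48]
force: [0.2, -0.4, -3.4]
grip_width: 0.0644
finger_force: 68.4
clock: 6.75
position: [0.4273, 0.2833, 0.0363]
tool_rot: [3.142, -0.0, 1.48]
force: [-0.7, 0.6, -4.5]
grip_width: 0.0641
finger_force: 68.4
```

```bash
python3 -m crank '{"travel":[[0,0,-0.05],[0,0,-0.1],[0,0,-0.15],[0,0,-0.2],[0,0,-0.2]],"turn":[[0,0,0],[0,0,0],[0,0,0],[0,0,0],[0,0,0]],"gripper":[0.5,0.5,0.5,0.5,0.5]}'
```

```text
clock: 7.25
position: [0.4274, 0.2834, 0.0359]
tool_rot: [3.14, 0.0, 1.48]
force: [-9.1, -8.1, 39.0]
grip_width: 0.0645
finger_force: 73.0
```

```bash
python3 -m crank '{"travel":[[0,0,0.1],[0,0,0.15],[0,0,0.15],[0,0,0.15],[0,0,0.15]],"turn":[[0,0,0],[0,0,0],[0,0,0],[0,0,0],[0,0,0]],"gripper":[0.5,0.5,0.2,0.1,0.1]}' 20
python3 -m crank '{"travel":[[0,0,0],[0,0,1],[0,0,3],[0,0,7],[0,0,11]],"turn":[[0,0,0],[0,0,0],[0,0,0],[0,0,0],[0,0,0]],"gripper":[0.1,0.1,0.1,0.1,0.1]}'
python3 - <<'E'
from h import *
from workcell import bot
f=bot.grab_frame("wrist");np.savez("pics/w3.npz",**f);cv2.imwrite("pics/w3.png",f["pixels"][:,:,::-1])
E
```

```text
clock: 7.75
position: [0.4273, 0.2833, 0.0357]
tool_rot: [-3.142, -0.0, 1.48]
force: [-0.0, 1.3, 0.3]
grip_width: 0.0772
finger_force: 0.0
clock: 8.25
position: [0.4266, 0.2832, 0.1474]
tool_rot: [-3.14, 0.0, 1.481]
force: [0.4, -0.2, 0.7]
grip_width: 0.077
finger_force: 0.0
```

View pics/w3.png

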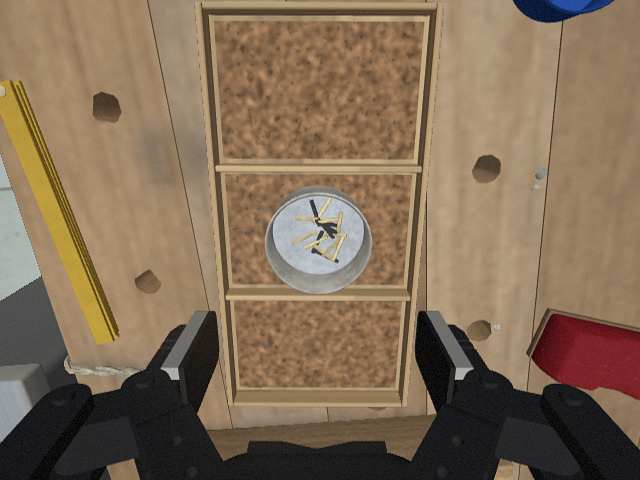

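The tin stands in the middle bay at (318,240), between the dividers at rows 168 and 294, and the caddy is level. Next is block_a.

```bash
python3 - <<'E'
from h import *
f=dict(np.load("pics/w3.npz"))
d1,d2=cast(f,[[317,168],[317.5,294]],.043);print(d1,d2,(d1+d2)/2,np.linalg.norm(d1-d2))
print("rim",cast(f,[[265,240],[371,240],[318,293],[318,193]],.062).round(4).tolist())
f=dict(np.load("pics/top0.npz"));print("toolbox front",cast(f,[[345,153],[435,151]],0))
E
python3 -m crank '{"travel":[[2.2,-1.3,1],[4.5,-2.6,2],[6.7,-3.9,2],[9,-5.2,2],[11.2,-6.5,2]],"turn":[[0,0,8],[0,0,16],[0,0,24],[0,0,32],[0,0,40]],"gripper":[0,0,0,0,0]}'
python3 -m crank '{"travel":[[2.2,-1.3,0],[4.5,-2.6,0],[6.7,-3.9,0],[9,-5.2,0],[11.2,-6.4,0]],"turn":[[0,0,8],[0,0,16],[0,0,24],[0,0,31],[0,0,37.1]],"gripper":[0,0,0,0,0]}'
python3 -m crank '{"travel":[[0,0,0],[0,0,-2],[0,0,-4],[0,0,-6],[0,0,-6]],"turn":[[0,0,0],[0,0,0],[0,0,0],[0,0,0],[0,0,0]],"gripper":[0,0,0,0,0]}'
```

```text
[0.43122919 0.32971744] [0.42368949 0.24259032] [0.42745934 0.28615388] 0.08745274095799734
rim [[0.3956, 0.2914], [0.4606, 0.2855], [0.4249, 0.2526], [0.4307, 0.3177]]
toolbox front [[ 0.71796136  0.14771938]
 [ 0.71552901 -0.04265582]]
clock: 8.8
position: [0.5402, 0.2175, 0.1666]
tool_rot: [3.141, 0.0, 2.184]
force: [-0.8, 0.4, 0.0]
grip_width: 0.0854
finger_force: 0.0
clock: 9.3
position: [0.6522, 0.1532, 0.1665]
tool_rot: [3.142, 0.0, 2.83]
force: [-0.9, -0.4, 0.3]
grip_width: 0.0857
finger_force: 0.0
clock: 9.8
position: [0.6499, 0.1539, 0.1035]
tool_rot: [-3.14, -0.003, 2.826]
force: [-0.2, -0.5, -0.7]
grip_width: 0.0852
finger_force: 0.0
```

```bash
python3 -m crank '{"travel":[[0,0,-2],[0,0,-4.5],[0,0,-7],[0,0,-8.5],[0,0,-9.3]],"turn":[[0,0,0],[0,0,0],[0,0,0],[0,0,0],[0,0,0]],"gripper":[0,0,0,0,0]}' 60
python3 -m crank '{"travel":[[0,0,-0.3],[0,0,-0.4],[0,0,-0.4],[0,0,-0.4],[0,0,-0.4]],"turn":[[0,0,0],[0,0,0],[0,0,0],[0,0,0],[0,0,0]],"gripper":[0.1,0.2,0.4,0.6,0.6]}'
python3 -m crank '{"travel":[[0,0,0],[0,0,0],[0,0,0],[0,0,0.5],[0,0,1]],"turn":[[0,0,0],[0,0,0],[0,0,0],[0,0,0],[0,0,0]],"gripper":[0.6,0.6,0.6,0.6,0.6]}'
```

```text
clock: 10.3
position: [0.6509, 0.1544, 0.0118]
tool_rot: [-3.141, -0.001, 2.826]
force: [-0.5, 1.1, 0.9]
grip_width: 0.0855
finger_force: 0.0
clock: 10.8
position: [0.6517, 0.1544, 0.0099]
tool_rot: [3.141, 0.001, 2.826]
force: [-2.2, -1.0, 6.7]
grip_width: 0.0439
finger_force: 62.2
clock: 11.3
position: [0.6513, 0.1543, 0.0194]
tool_rot: [3.142, 0.0, 2.826]
force: [-0.5, 0.4, -0.9]
grip_width: 0.0442
finger_force: 61.5
```

```bash
python3 -m crank '{"travel":[[0,0,2],[0,0,5],[0,0,8],[0,0,11],[0,0,13]],"turn":[[0,0,0],[0,0,0],[0,0,0],[0,0,0],[0,0,0]],"gripper":[0.6,0.6,0.6,0.6,0.6]}'
python3 -m crank '{"travel":[[-4.5,0.8,0],[-9.3,1.6,0],[-14,2.5,0],[-18.7,3.4,0],[-23.1,4.2,0]],"turn":[[0,0,3],[0,0,6],[0,0,9],[0,0,12],[0,0,13]],"gripper":[0.6,0.6,0.6,0.6,0.6]}'
python3 -m crank '{"travel":[[0,0,0],[0,0,-1],[0,0,-2.5],[0,0,-4],[0,0,-4]],"turn":[[0,0,0],[0,0,0],[0,0,0],[0,0,0],[0,0,0]],"gripper":[0.6,0.6,0.6,0.6,0.6]}'
python3 - <<'E'
from h import *
from workcell import bot
f=bot.grab_frame("wrist");np.savez("pics/w4.npz",**f);cv2.imwrite("pics/w4.png",f["pixels"][:,:,::-1])
E
```

```text
clock: 11.8
position: [0.6517, 0.1547, 0.1527]
tool_rot: [3.14, 0.002, 2.826]
force: [1.2, -0.0, -1.9]
grip_width: 0.0438
finger_force: 61.6
clock: 12.3
position: [0.4183, 0.1963, 0.1499]
tool_rot: [-3.141, 0.001, 3.055]
force: [-0.4, 0.9, -1.4]
grip_width: 0.044
finger_force: 61.6
clock: 12.8
position: [0.4204, 0.1958, 0.1075]
tool_rot: [-3.141, -0.002, 3.052]
force: [0.5, -0.5, -1.8]
grip_width: 0.0439
finger_force: 61.6
```

View pics/w4.png

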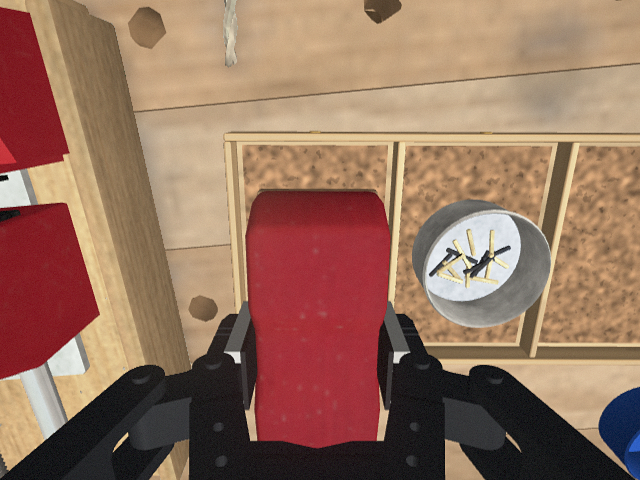

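Block_a hangs over the right bay, end at row 190 and columns 247–390. The bay runs between the end wall (col 236) and the divider (col 396). I check its offset along the bay.

```bash
python3 - <<'E'
from h import *
f=dict(np.load("pics/w4.npz"))
E=f["extrinsics"];print("C",-E[:3,:3].T@E[:3,3])
print("block end top/bottom",cast(f,[[318,194]],.135),cast(f,[[318,189]],.10))
print("walls: -x rim, -y rim, divider",cast(f,[[318,138],[236,160],[396,160]],.045).tolist())
print("block sides",cast(f,[[248,215],[390,215]],.138).tolist())
E
```

```text
C [0.33970915 0.20331085 0.25064255]
block end top/bottom [[0.36351664 0.20151132]] [[0.36875839 0.20114246]]
walls: -x rim, -y rim, divider [[0.3532183496869523, 0.20269107083001445], [0.36039929647945207, 0.15934947399997254], [0.3678861487626563, 0.24198371238745064]]
block sides [[0.36732504959434437, 0.18028254138941033], [0.37112736566221033, 0.22229222932150572]]
```

Block and bay are aligned within 1–2 mm, so I lower it.

```bash
python3 -m crank '{"travel":[[0,0,-2],[0,0,-4],[0,0,-5.5],[0,0,-6.2],[0,0,-6.2]],"turn":[[0,0,0],[0,0,0],[0,0,0],[0,0,0],[0,0,0]],"gripper":[0.6,0.6,0.6,0.6,0.6]}'
python3 -m crank '{"travel":[[0,0,-0.1],[0,0,-0.2],[0,0,-0.3],[0,0,-0.4],[0,0,-0.4]],"turn":[[0,0,0],[0,0,0],[0,0,0],[0,0,0],[0,0,0]],"gripper":[0.6,0.6,0.6,0.6,0.6]}'
```

```text
clock: 13.35
position: [0.4205, 0.1963, 0.0468]
tool_rot: [-3.141, -0.0, 3.052]
force: [0.7, -0.5, -1.7]
grip_width: 0.0446
finger_force: 61.6
clock: 13.85
position: [0.4203, 0.1962, 0.0428]
tool_rot: [-3.142, 0.0, 3.053]
force: [0.4, -0.4, -1.5]
grip_width: 0.0438
finger_force: 61.6
```

```bash
python3 -m crank '{"travel":[[0,0,-0.05],[0,0,-0.1],[0,0,-0.15],[0,0,-0.2],[0,0,-0.2]],"turn":[[0,0,0],[0,0,0],[0,0,0],[0,0,0],[0,0,0]],"gripper":[0.6,0.6,0.6,0.6,0.6]}'
```

```text
clock: 14.35
position: [0.4202, 0.1963, 0.0407]
tool_rot: [-3.142, -0.0, 3.053]
force: [0.9, 0.5, -1.0]
grip_width: 0.0438
finger_force: 61.6
```

```bash
python3 -m crank '{"travel":[[0,0,-0.02],[0,0,-0.04],[0,0,-0.06],[0,0,-0.06],[0,0,-0.06]],"turn":[[0,0,0],[0,0,0],[0,0,0],[0,0,0],[0,0,0]],"gripper":[0.6,0.6,0.6,0.6,0.6]}'
```

```text
clock: 14.85
position: [0.4202, 0.1963, 0.0402]
tool_rot: [3.142, 0.0, 3.053]
force: [-0.4, -0.2, 0.2]
grip_width: 0.0442
finger_force: 61.6
```

```bash
python3 -m crank '{"travel":[[0,0,0],[0,0,0],[0,0,0],[0,0,0],[0,0,0]],"turn":[[0,0,0],[0,0,0],[0,0,0],[0,0,0],[0,0,0]],"gripper":[0.46,0.44,0.42,0.42,0.42]}' 20
python3 -m crank '{"travel":[[0,0,0.5],[0,0,1.5],[0,0,4],[0,0,7],[0,0,11]],"turn":[[0,0,0],[0,0,0],[0,0,0],[0,0,0],[0,0,0]],"gripper":[0.42,0.42,0.42,0.42,0.42]}'
python3 - <<'E'
from h import *
from workcell import bot
f=bot.grab_frame("wrist");np.savez("pics/w5.npz",**f);cv2.imwrite("pics/w5.png",f["pixels"][:,:,::-1])
E
```

```text
clock: 15.35
position: [0.4202, 0.1963, 0.0402]
tool_rot: [-3.142, 0.0, 3.053]
force: [0.1, 0.2, 0.7]
grip_width: 0.0496
finger_force: 0.0
clock: 15.85
position: [0.4194, 0.1961, 0.1514]
tool_rot: [-3.141, -0.002, 3.053]
force: [0.6, 0.3, 1.2]
grip_width: 0.0498
finger_force: 0.0
```

View pics/w5.png

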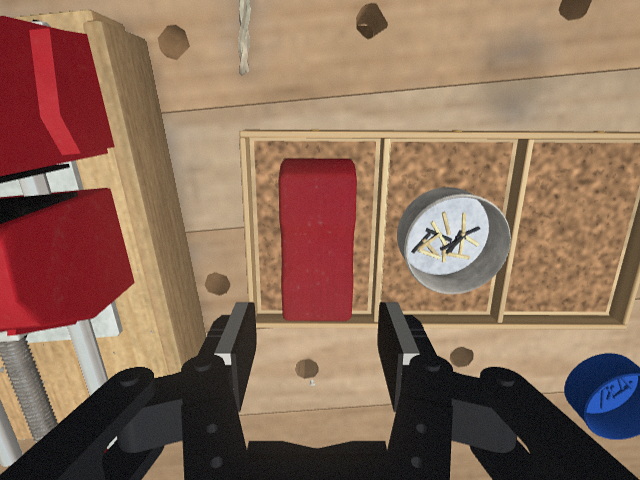

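Block_a lies in the right bay at (318,240) with the caddy still straight and level. Next is block_b.

```bash
python3 -m crank '{"travel":[[3.2,-1.6,1],[6.4,-3.2,2],[9.6,-4.8,3],[12.8,-6.4,4],[16,-8,4]],"turn":[[0,0,2],[0,0,4],[0,0,6],[0,0,9],[0,0,12]],"gripper":[0,0,0,0,0]}'
python3 -m crank '{"travel":[[1.6,-3.2,0],[3.2,-6.4,0],[4.8,-9.6,-1],[6.4,-12.8,-2],[7.2,-14.8,-3]],"turn":[[0,0,2],[0,0,4],[0,0,6],[0,0,9],[0,0,10.9]],"gripper":[0,0,0,0,0]}'
python3 -m crank '{"travel":[[0,0,0],[0,0,-2],[0,0,-4],[0,0,-6],[0,0,-6]],"turn":[[0,0,0],[0,0,0],[0,0,0],[0,0,0],[0,0,0]],"gripper":[0,0,0,0,0]}'
python3 -c "
from workcell import bot
s=bot.observe();print(s['qpos'],s['position'],s['tool_rot'])"
```

```text
clock: 16.4
position: [0.5818, 0.1155, 0.1924]
tool_rot: [3.141, 0.002, -3.019]
force: [0.4, 0.7, -0.3]
grip_width: 0.0854
finger_force: 0.0
clock: 16.9
position: [0.653, -0.0347, 0.1605]
tool_rot: [-3.141, 0.0, -2.831]
force: [0.2, 0.0, 1.1]
grip_width: 0.0854
finger_force: 0.0
clock: 17.4
position: [0.6506, -0.0314, 0.097]
tool_rot: [3.14, -0.004, -2.83]
force: [-0.2, 0.5, -0.0]
grip_width: 0.0856
finger_force: 0.0
[ 0.52966538  0.91213602 -0.96245256  1.59098273  0.81939365  1.09129531
  1.22909088] [ 0.65062118 -0.03140741  0.09701263] [ 3.14031446 -0.00390767 -2.82984584]
```

```bash
python3 -m crank '{"travel":[[0,0,-2],[0,0,-4.5],[0,0,-7],[0,0,-8.5],[0,0,-9]],"turn":[[0,0,0],[0,0,0],[0,0,0],[0,0,0],[0,0,0]],"gripper":[0,0,0,0,0]}' 60
python3 -m crank '{"travel":[[0,0,0],[0,0,0],[0,0,0],[0,0,0],[0,0,0]],"turn":[[0,0,0],[0,0,0],[0,0,0],[0,0,0],[0,0,0]],"gripper":[0.1,0.2,0.4,0.6,0.6]}'
python3 -m crank '{"travel":[[0,0,0],[0,0,0],[0,0,0],[0,0,0],[0,0,0]],"turn":[[0,0,0],[0,0,0],[0,0,0],[0,0,0],[0,0,0]],"gripper":[0.6,0.6,0.6,0.6,0.6]}'
```

```text
clock: 17.9
position: [0.6517, -0.0314, 0.0088]
tool_rot: [3.141, -0.001, -2.83]
force: [-0.3, 0.4, -0.1]
grip_width: 0.0856
finger_force: 0.0
clock: 18.4
position: [0.6528, -0.0317, 0.0114]
tool_rot: [-3.141, 0.001, -2.831]
force: [-2.3, -1.2, 9.4]
grip_width: 0.0441
finger_force: 61.7
clock: 18.9
position: [0.6528, -0.0318, 0.0114]
tool_rot: [-3.141, 0.001, -2.831]
force: [-2.2, -0.7, 9.1]
grip_width: 0.0442
finger_force: 61.7
```

```bash
python3 -m crank '{"travel":[[0,0,2],[0,0,6],[0,0,10],[0,0,14],[0,0,16]],"turn":[[0,0,0],[0,0,0],[0,0,0],[0,0,0],[0,0,0]],"gripper":[0.6,0.6,0.6,0.6,0.6]}'
python3 -m crank '{"travel":[[-1.4,3,0],[-2.8,6,0],[-4.2,9,0],[-5.7,12,0],[-7.2,14.8,0]],"turn":[[0,0,-2],[0,0,-4],[0,0,-6],[0,0,-7],[0,0,-8]],"gripper":[0.6,0.6,0.6,0.6,0.6]}'
python3 -m crank '{"travel":[[-1.4,2.6,0],[-2.8,5.2,0],[-4.2,7.8,0],[-5.7,10.4,0],[-7.2,13,0]],"turn":[[0,0,-2],[0,0,-4],[0,0,-6],[0,0,-7],[0,0,-8]],"gripper":[0.6,0.6,0.6,0.6,0.6]}'
python3 -m crank '{"travel":[[-1.4,2.6,0],[-2.8,5.2,0],[-4.2,7.8,0],[-5.7,10.4,0],[-7.3,12.9,0]],"turn":[[0,0,-2],[0,0,-4],[0,0,-6],[0,0,-6.9],[0,0,-6.9]],"gripper":[0.6,0.6,0.6,0.6,0.6]}'
python3 -m crank '{"travel":[[0,0,0],[0,0,-2],[0,0,-4],[0,0,-6],[0,0,-6]],"turn":[[0,0,0],[0,0,0],[0,0,0],[0,0,0],[0,0,0]],"gripper":[0.6,0.6,0.6,0.6,0.6]}'
python3 - <<'E'
from h import *
from workcell import bot
f=bot.grab_frame("wrist");np.savez("pics/w6.npz",**f);cv2.imwrite("pics/w6.png",f["pixels"][:,:,::-1])
E
```

```text
clock: 19.4
position: [0.6531, -0.0312, 0.1751]
tool_rot: [-3.14, 0.004, -2.831]
force: [-0.1, 0.1, -2.1]
grip_width: 0.0443
finger_force: 62.1
clock: 19.9
position: [0.5793, 0.1175, 0.1707]
tool_rot: [-3.141, 0.0, -2.971]
force: [1.5, 0.3, -1.5]
grip_width: 0.0441
finger_force: 62.1
clock: 20.4
position: [0.5074, 0.2471, 0.1706]
tool_rot: [-3.141, 0.0, -3.111]
force: [-0.1, 0.8, -1.6]
grip_width: 0.0444
finger_force: 62.1
clock: 20.9
position: [0.4344, 0.3762, 0.1707]
tool_rot: [-3.141, 0.0, 3.052]
force: [0.7, -0.5, -1.6]
grip_width: 0.0443
finger_force: 62.1
clock: 21.4
position: [0.4347, 0.3739, 0.1085]
tool_rot: [-3.139, -0.002, 3.053]
force: [-0.1, 0.0, -1.3]
grip_width: 0.0443
finger_force: 62.0
```

View pics/w6.png

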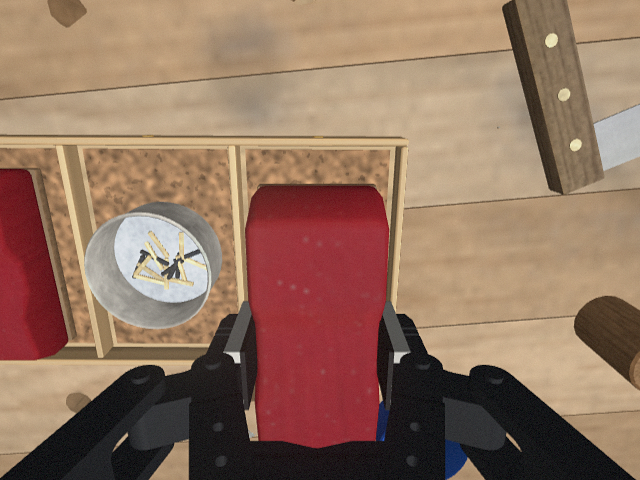

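Block_b hangs over the left bay, columns 247–389 with its end at row 186. The bay runs from the divider at col 238 to the end wall at col 399. I check the alignment.

```bash
python3 - <<'E'
from h import *
f=dict(np.load("pics/w6.npz"))
print("block end",cast(f,[[318,187]],.135))
print("-x rim, divider, +y rim",cast(f,[[318,142],[238,165],[399,165]],.045).tolist())
print("block sides",cast(f,[[248,215],[389,215]],.138).tolist())
E
```

```text
block end [[0.37591557 0.37981538]]
-x rim, divider, +y rim [[0.3695210668312763, 0.38048873270354605], [0.37745103105829786, 0.3377299630789199], [0.38496128443034316, 0.4216620882506816]]
block sides [[0.38192252839064333, 0.3581936635724761], [0.3856787636206153, 0.4003153257815865]]
```

```bash
python3 -m crank '{"travel":[[0.4,0,-1],[0.4,0,-3],[0.4,0,-5],[0.4,0,-6],[0.4,0,-6]],"turn":[[0,0,0],[0,0,0],[0,0,0],[0,0,0],[0,0,0]],"gripper":[0.6,0.6,0.6,0.6,0.6]}'
python3 -m crank '{"travel":[[0,0,-0.05],[0,0,-0.1],[0,0,-0.2],[0,0,-0.3],[0,0,-0.3]],"turn":[[0,0,0],[0,0,0],[0,0,0],[0,0,0],[0,0,0]],"gripper":[0.6,0.6,0.6,0.6,0.6]}'
```

```text
clock: 21.95
position: [0.4387, 0.3749, 0.0489]
tool_rot: [-3.14, -0.001, 3.053]
force: [-0.2, 1.4, -2.0]
grip_width: 0.0444
finger_force: 62.0
clock: 22.45
position: [0.4393, 0.3753, 0.0473]
tool_rot: [3.142, 0.0, 3.053]
force: [0.3, -0.5, -1.5]
grip_width: 0.0442
finger_force: 62.0
```

Down 4.5 mm, then in fine steps.

```bash
python3 -m crank '{"travel":[[0,0,-0.15],[0,0,-0.3],[0,0,-0.4],[0,0,-0.45],[0,0,-0.45]],"turn":[[0,0,0],[0,0,0],[0,0,0],[0,0,0],[0,0,0]],"gripper":[0.6,0.6,0.6,0.6,0.6]}'
python3 -m crank '{"travel":[[0,0,0],[0,0,-0.02],[0,0,-0.04],[0,0,-0.05],[0,0,-0.05]],"turn":[[0,0,0],[0,0,0],[0,0,0],[0,0,0],[0,0,0]],"gripper":[0.6,0.6,0.6,0.6,0.6]}'
```

```text
clock: 22.95
position: [0.4392, 0.3753, 0.0426]
tool_rot: [-3.142, -0.0, 3.053]
force: [-0.2, -0.2, -1.0]
grip_width: 0.0447
finger_force: 62.0
clock: 23.45
position: [0.4393, 0.3753, 0.0422]
tool_rot: [-3.142, 0.0, 3.053]
force: [-0.2, -0.1, -1.6]
grip_width: 0.0441
finger_force: 62.0
```

```bash
python3 -m crank '{"travel":[[0,0,-0.02],[0,0,-0.04],[0,0,-0.06],[0,0,-0.06],[0,0,-0.06]],"turn":[[0,0,0],[0,0,0],[0,0,0],[0,0,0],[0,0,0]],"gripper":[0.6,0.6,0.6,0.6,0.6]}'
```

```text
clock: 23.95
position: [0.4392, 0.3753, 0.0416]
tool_rot: [-3.142, -0.0, 3.053]
force: [0.5, 0.1, -1.7]
grip_width: 0.0443
finger_force: 62.0
```

```bash
python3 -m crank '{"travel":[[0,0,-0.02],[0,0,-0.04],[0,0,-0.06],[0,0,-0.06],[0,0,-0.06]],"turn":[[0,0,0],[0,0,0],[0,0,0],[0,0,0],[0,0,0]],"gripper":[0.6,0.6,0.6,0.6,0.6]}'
```

```text
clock: 24.45
position: [0.4393, 0.3754, 0.0413]
tool_rot: [3.142, 0.0, 3.053]
force: [-1.7, -1.2, 5.7]
grip_width: 0.0441
finger_force: 62.9
```

```bash
python3 -m crank '{"travel":[[0,0,0.03],[0,0,0.05],[0,0,0.05],[0,0,0.05],[0,0,0.05]],"turn":[[0,0,0],[0,0,0],[0,0,0],[0,0,0],[0,0,0]],"gripper":[0.6,0.6,0.46,0.42,0.42]}' 20
python3 -m crank '{"travel":[[0,0,0],[0,0,0],[0,0,0.5],[0,0,1.5],[0,0,4]],"turn":[[0,0,0],[0,0,0],[0,0,0],[0,0,0],[0,0,0]],"gripper":[0.42,0.42,0.42,0.42,0.42]}'
python3 -m crank '{"travel":[[0,0,4],[0,0,8],[0,0,12],[0,0,16],[0,0,16]],"turn":[[0,0,0],[0,0,0],[0,0,0],[0,0,0],[0,0,0]],"gripper":[0.42,0.42,0.42,0.42,0.42]}'
python3 -m crank '{"travel":[[2,-2,0],[5,-5,0],[8,-8,0],[11,-11,0],[14,-14,0]],"turn":[[0,0,0],[0,0,0],[0,0,0],[0,0,0],[0,0,0]],"gripper":[0.42,0.42,0.42,0.42,0.42]}'
python3 - <<'E'
from h import *
from workcell import bot
a=bot.grab_frame("top")["pixels"][190:370,170:410,::-1];b=bot.grab_frame("scene")["pixels"][190:370,220:460,::-1]
cv2.imwrite("pics/end.png",cv2.resize(np.vstack([np.hstack([a,b])]),(800,300),interpolation=cv2.INTER_CUBIC))
E
```

```text
clock: 24.95
position: [0.4393, 0.3753, 0.0415]
tool_rot: [-3.142, -0.0, 3.053]
force: [-0.5, -0.2, 0.2]
grip_width: 0.0494
finger_force: 0.0
clock: 25.45
position: [0.4386, 0.3748, 0.0813]
tool_rot: [-3.14, -0.002, 3.053]
force: [0.2, -1.1, 0.6]
grip_width: 0.0498
finger_force: 0.0
clock: 25.95
position: [0.4399, 0.377, 0.2472]
tool_rot: [3.137, 0.005, 3.053]
force: [-0.3, 0.3, -0.6]
grip_width: 0.0493
finger_force: 0.0
clock: 26.45
position: [0.5801, 0.2339, 0.2422]
tool_rot: [3.141, 0.0, 3.053]
force: [0.1, 0.8, -0.4]
grip_width: 0.0495
finger_force: 0.0
```

View pics/end.png

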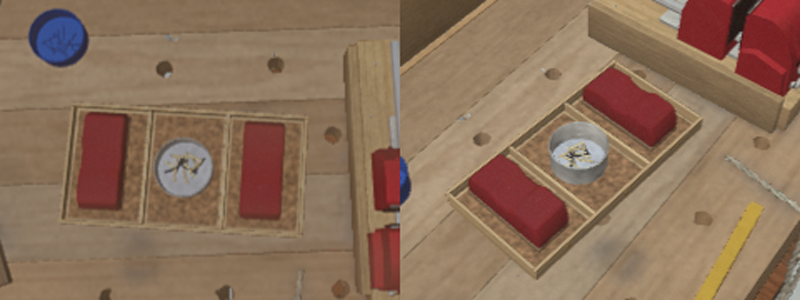

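The tin at (183,167) is in the middle bay and the blocks at (103,160) and (262,170) are in the outer bays. The caddy is level and in place, and the arm is clear.

```bash
python3 -c "
from workcell import bot
print(bot.job_done())"
```

```text
the job is handed in; nothing more can be done
None
```

I loaded the caddy tin first, then one red sanding block, sole down, in each outer bay; it stood level and in place in the last pictures, and I handed the job in at about 26.5 s (no verdict was returned).

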